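Fetch the squeegee from the desk drawer

ROBOT

A 6-joint arm with a two-finger parallel gripper is mounted at the origin on the work surface. World frame = base frame: x ahead of the robot, y to its left, z up, the work surface at z = 0. Lengths are in mm, angles in degrees, forces in N, time in s.
With the tool pointing down it reaches from about 300 to 850 mm from the base axis. Payload 4.2 kg.
Tool frame: the origin (TCP) lies midway between the tips of the shut fingers; the grasp point (between the pads) lies 19 mm behind it (env.grip_depth is the distance from the TCP to the grasp point, in mm); z points along the fingers, y is the line along which they close (so a half turn about z gives the same grasp; the last joint's range is limited). The gripper opens to 91 mm and grips with 3 to 60 N. Pads are 32 mm wide; open, the fingers measure 118 mm over their backs; the gripper's body (76 mm by 178 mm) begins 60 mm behind the grasp point.
Start: joints at [-77.98, 18.312, 89.639, -0, 72.044, -1.146], TCP at [130.977, -559.9, 213.976] pointing down, gripper open.
Joint ranges: [-177.97, 177.97], [-48.28, 115.42], [12.27, 149.76], [-77.06, 257.06], [2.81, 150.46], [-146.56, 146.56]. Speed limits (degrees/s): [147.25, 147.25, 180, 180, 180, 180].

INTERFACE

Orientations are given as [roll, pitch, yaw] about the fixed x, y, z axes, in that order (R = Rz(yaw) Ry(pitch) Rx(roll)).
In Python, from workcell import env, eyes gives the robot as it stands.
- The arm moves only by the tool send_rows, never from a script. Its argument "motion" is a list of rows, each a list of 7 numbers: the shift along the world's x, y, z normalised to -1 to 1, where 1 is 0.5 m, then the turn, a rotation vector about the world's x, y, z normalised to -1 to 1, where 1 is 60 degrees, then the opening, from -1 (shut) to 1 (fully open). A call has 1 to 20 rows; each row is the pose to reach, as a shift and turn from the pose commanded when the call began; what a row does not reach only later rows make up. A row lasts 1/8 s, in which the tool goes at most 62.5 mm and 10.7 degrees, less where a joint would pass 70% of its speed; a pose out of reach is approached as far as the arm can. A call with a number of a shift or a turn outside -1 to 1 is refused whole. A call with a gripper value outside its range is refused whole. The fingers move at their own pace and stop on an object; "squeeze" is the grip in N (left out, the last holds). Time passes only in rows, so rows that repeat a pose let the fingers close. It gives the time, the measured TCP pose, the force, the opening and the grip force at its end, in the units of the state.
- env.state(): the state, without advancing time (a new reading comes with each control period).
- eyes.grab_frame(name): name is "side" or "top" or "wrist"; returns a dict with "pixels" (400x640x3 uint8, red, green, blue), "depth" (400x640 float32, mm along the optical axis (not along the pixel's ray), 0 where there is no reading), "fx", "fy", "cx", "cy" (pixels), "R" (3x3) and "t" (3): a world point X has camera coordinates R X + t; the wrist camera has in their place "T_tool_cam" (4x4, takes a point from camera to tool coordinates, whose origin is the TCP and whose axes are the flange's). Camera axes: x right, y down, z forward; pixel columns grow to the right and rows downward; lengths in mm; the calibration is good to about 2 mm. A picture is of the moment at which its call begins: read the wrist's pose just before it.
- env.job_done(): hands the job in; it is judged then, once.
The state is a dict: "time_s": time; "qpos": joint angles; "qvel": joint speeds; "effort": joint torques, N m; "ee_pos": TCP position; "ee_rot": TCP orientation; "force": force on the tool from outside, world axes, zero at the start; "torque": the same for the moment, N m; "gripper_width": finger opening in mm; "gripper_force": force on a finger pad.
Only numpy, scipy, OpenCV 4.12 (cv2) and the standard library are available. Lean on these libraries where they do the work, as an engineer would, in place of code of your own. Each camera call takes 0.05 s, during which the arm holds its last target. There are 200 camera calls.

TASK

First stand the mint-green tumbler, which blocks the yellow drawer, upright in the middle of the round cork coaster; then pull the yellow drawer all the way out to its stop and leave it fully open. Take the wooden squeegee out of it and set it down gently, lying flat (not let fall), in the middle of the square dark board. Do not push or tip over the spray can, the pen pot or the glue bottle, do not tip the tumbler, and leave the blue drawer as it is.

Things in the scene. Friction and masses are not known exactly. Their poses are not given: they have to be found in the camera images.
- tumbler_mid (a point): Mint-green closed drinks tumbler with a white lid, loose, 0.2 to 0.4 kg, 130 mm tall, round: 54 mm across at the foot widening to 60 mm at 112 mm up. It stands upright in front of the yellow drawer. The point is on its axis, 65 mm above its foot; z is up along its axis.
- coaster_top (a point): Centre of the upper face of the fixed round cork coaster, 110 mm across, 5 mm thick, on the desk.
- board_top (a point): Centre of the upper face of the fixed square dark board, 160 x 160 mm, 6 mm thick, on the desk; x and y along its edges.
- yellow_drawer0 (a joint): How far the yellow drawer is out, in m: 0 is shut, the stop is at 0.166. It starts nearly shut, runs with light friction (1 to 2 N) and stays where it is left.
- yellow_drawer0_handle (a point): Middle of the yellow drawer's bar handle: a level round bar 11 mm thick and 95 mm long, its axis 35 mm in front of the drawer's face and 47 mm above the desk, on two stems 40 mm either side of the middle. It moves with the drawer. x points straight into the unit, so the drawer pulls out along -x; y runs along the bar.
- yellow: The fixed white drawer unit of the yellow drawer, with a yellow card on top: 240 deep (x), 190 wide (y), 85 mm high, beside an equal unit with a blue card and blue drawer. Origin: centre of its underside on the desk; its front faces -x of its own frame. When the drawer is at its stop, its inside is clear of the unit's top from 56 to 215 mm behind the handle's axis.
- yellow_floor (a point): Centre of the inner floor of the yellow drawer, 22 mm above the desk, moving with it. Inside it is 195 mm long (x) and 148 mm wide (y); the tops of its side walls are 63 mm and of its yellow front 71 mm above the desk. A small loose tin (37 mm across, 24 mm tall) stands in its back end.
- squeegee_mid (a point): Loose hand squeegee of about 0.1 kg lying flat in the yellow drawer, hidden until it is opened: a light wooden bar 90 x 30 x 26 mm with a red blade (9 mm thick, at half height) along one side, 44 mm wide in all. The point is at the middle of the whole, half-way up (13 mm above what it lies on). x runs along its 90 mm length, y across its 44 mm width, towards the blade.
- blue_drawer0_handle (a point): Middle of the same bar handle on the blue drawer of the other unit, which may start up to 40 mm open; leave it alone.
- spraycan: Loose red and silver spray can, 52 mm across, 196 mm tall, upright; the origin is at the middle of its foot. Bystander.
- penpot: Loose dark pen pot with pens, 72 mm across, 155 mm tall, upright; origin at the middle of its foot. Bystander.
- gluebottle: Loose white glue bottle with an orange tip, 50 mm across, 177 mm tall, upright in front of the blue drawer; origin at the middle of its foot. Bystander.
Mind the look-alikes: they are no part of the job. There is more than one size of the part that bears board_top; the job needs the largest.

How it is judged (in metres and radians):
On the way, in this order (a step that is already met when the one before it is completed fails the run):
1. the tumbler stands upright on the coaster, let go, while the yellow drawer is still less than 60 mm out (horizontal distance between tumbler_mid and coaster_top below 0.03 m and z of tumbler_mid in the frame of coaster_top below 0.07 m and angle between tumbler_mid's own z axis and vertical below 0.1 rad and contact force between the fingers and tumbler below 0.1 N and value of joint yellow_drawer0 below 0.06 m), for 0.2 s.
2. the yellow drawer is out to its stop (within 8 mm) (value of joint yellow_drawer0 above 0.158 m), for 0.2 s.
3. the squeegee is lowered on to the board while still held (horizontal distance between squeegee_mid and board_top below 0.05 m and z of squeegee_mid in the frame of board_top below 0.018 m and contact force between the fingers and squeegee above 0.3 N), for 0.05 s.
At the end, for the whole second after the job is handed in: The tumbler stands upright on the coaster (axis within 30 mm of its centre, tilt under 0.1 rad), the yellow drawer is out to its stop (within 8 mm), and the squeegee lies flat and still on the board, its middle within 50 mm of the board's centre (horizontal distance between tumbler_mid and coaster_top below 0.03 m and z of tumbler_mid in the frame of coaster_top below 0.07 m and angle between tumbler_mid's own z axis and vertical below 0.1 rad and value of joint yellow_drawer0 above 0.158 m and horizontal distance between squeegee_mid and board_top below 0.05 m and z of squeegee_mid in the frame of board_top below 0.018 m and linear speed of each of squeegee, tumbler below 0.02 m/s); the robot touches nothing.
It fails at once if the spray can, pen pot or glue bottle is pushed more than 30 mm or tipped (distance of any of spraycan, penpot, gluebottle from where it was at the start of the episode above 0.03 m or angle between any of spraycan, penpot, gluebottle's own z axis and vertical above 0.3 rad).
It fails at once if the tumbler is tipped by more than 0.6 rad (angle between tumbler_mid's own z axis and vertical above 0.6 rad).
It fails at once if the blue drawer is moved by more than 20 mm (distance of blue_drawer0_handle from where it was at the start of the episode above 0.02 m).
It also fails if it takes over 72 s, if anything falls off the work surface, if the arm or the gripper's body presses on something with over 40 N, if the wrist force passes 120 N, or if a joint passes its speed limit or range.

## Working session

There is one attempt and no reset: what is moved stays moved. The work goes in short steps, Python scripts to look and compute and a tool call to move; the robot and the scene stay as the last step left them, time stands still between calls to the robot, and variables do not carry over. Pictures are saved under pics/ and viewed, at most 10 in all, crops included, and the job is handed in when it is done.

Besides the shell and the picture viewer there is one more tool, called after "Call:" as name([rows], argument=value, ...), one row to a line, values as JSON. send_rows: Moves the arm, as the interface text tells. Its arguments: {"type":"object","properties":{"motion":{"type":"array"},"squeeze":{"type":"number"}},"required":["motion"]}

```bash
mkdir -p pics; cat > h.py <<'E'
import numpy as np, cv2
from workcell import env, eyes
from scipy.spatial.transform import Rotation as Ro
def grab(n):
    s=env.state(); f=eyes.grab_frame(n)
    v,u=np.mgrid[0:400,0:640]; d=f["depth"]
    P=np.stack([(u-f["cx"])/f["fx"]*d,(v-f["cy"])/f["fy"]*d,d],-1)
    if "T_tool_cam" in f:
        T=np.array(f["T_tool_cam"]); P=P@T[:3,:3].T+T[:3,3]
        W=P@Ro.from_euler("xyz",s["ee_rot"],degrees=True).as_matrix().T+np.array(s["ee_pos"])
    else: W=(P-np.array(f["t"]))@np.array(f["R"])
    W[d==0]=np.nan
    f["W"]=W; return f
def save(f,n,crop=None,k=1):
    p=f["pixels"][:,:,::-1]
    if crop: p=p[crop[1]:crop[3],crop[0]:crop[2]]
    cv2.imwrite("pics/"+n,cv2.resize(p,None,fx=k,fy=k,interpolation=cv2.INTER_CUBIC))
E
python3 - <<'E'
from h import *
for n in("top","side"):
    f=grab(n); save(f,n+"0.png"); np.save(n+"W.npy",f["W"]); np.save(n+"P.npy",f["pixels"])
print(env.state())
E
```

```text
{'time_s': 0.1, 'qpos': array([-7.79782750e+01,  1.83473870e+01,  8.96979652e+01, -1.02232573e-03,
        7.20448008e+01, -1.14597665e+00]), 'qvel': array([-0.07070467, -0.01495382, -0.1728599 , -0.09287342,  0.00993843,
        0.05475246]), 'effort': array([ 8.21661024e-05, -4.13333952e+01, -2.32510060e+01,  7.28723849e-02,
        4.22470970e-02, -5.32895967e-05]), 'ee_pos': array([ 130.88794183, -559.44719721,  213.22011819]), 'ee_rot': array([-1.79909846e+02, -8.31190834e-04,  1.31680169e+01]), 'force': array([-0.72697439, -0.26972871, -0.14677277]), 'torque': array([-0.0265338 ,  0.02800936,  0.01008521]), 'gripper_force': 0.0, 'gripper_width': 91.37956134285307}
```

View pics/top0.png

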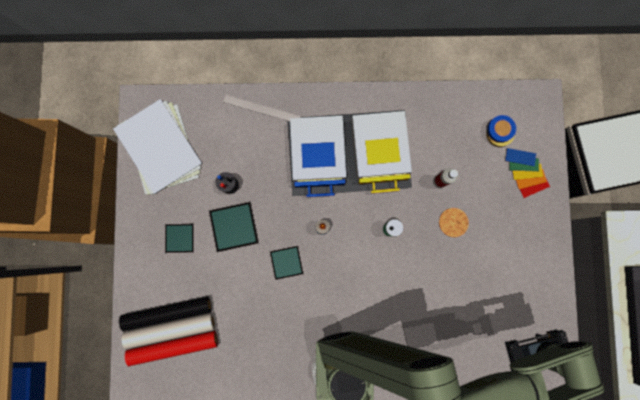

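View pics/side0.png

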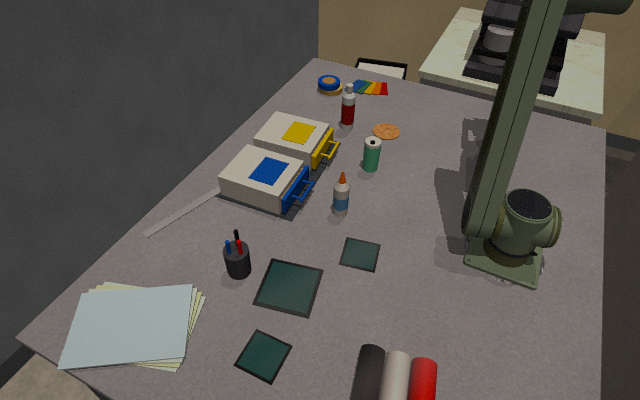

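The top picture shows the tumbler at (394,227), coaster (454,222), yellow handle (384,188), spray can (446,178), glue bottle (322,227) and pen pot (228,183). There are three dark boards, at (234,227), (180,238) and (286,262). The one at (234,227) is clearly the largest, which I'll confirm by its size and a crop.

```bash
python3 - <<'E'
from h import *
W=np.load("topW.npy");P=np.load("topP.npy")
f={"pixels":P}; save(f,"boards.png",(150,190,320,290),4)
hsv=cv2.cvtColor(P,cv2.COLOR_RGB2HSV)
def box(n,a,b,c,d,m):
    w=W[b:d,a:c][m[b:d,a:c]]; w=w[~np.isnan(w[:,0])]
    xy=w[:,:2].astype(np.float32); r=cv2.minAreaRect(xy)
    print(n,len(w),"med",np.median(w,0).round(1),"rect",np.round(r[0],1),np.round(r[1],1),round(r[2],1),"z",np.percentile(w[:,2],[2,98]).round(1))
dark=(hsv[...,2]<90)
for n,b in dict(big=(205,198,262,255),sm1=(160,218,198,258),sm2=(267,242,307,282)).items(): box(n,*b,dark)
box("coaster",435,203,475,242,(hsv[...,1]>120))
z=W[...,2]
for n,b in dict(tumbler=(378,210,410,245),glue=(310,212,335,240),spray=(430,160,465,195),pen=(210,165,245,200)).items():
    box(n,*b,z>30)
    a,b0,c,d=b; m=z[b0:d,a:c]; box(n+" top",*b,z>np.nanmax(m)-12)
yel=(hsv[...,0]>22)&(hsv[...,0]<35)&(hsv[...,1]>150)
box("yhandle",350,172,420,200,yel&(z>35)&(z<60)); box("yfront",350,172,420,200,yel&(z>60))
box("ycard",350,130,410,168,yel)
blu=(hsv[...,0]>100)&(hsv[...,0]<125)&(hsv[...,1]>150)
box("bhandle",285,172,350,205,blu&(z>35)&(z<60))
box("ytop",350,105,415,180,(z>78)&(z<95)); box("btop",285,105,348,190,(z>78)&(z<95))
E
```

```text
big 1193 med [539.2 408.7   5.6] rect [522.7 401.5] [160.4 162.1] 11.3 z [-4.1 14.1]
sm1 807 med [482.  605.    2.9] rect [483.2 603.1] [107.9 108.8] 0.8 z [-6.5 11. ]
sm2 286 med [389.6 204.6   3.7] rect [388.2 204.9] [107.4 106.7] 10.7 z [-4.3 11.6]
coaster 643 med [ 530.3 -416.     4.6] rect [ 530.4 -416.5] [103.6 103.7] 70.8 z [-3.7 13.3]
tumbler 265 med [ 505.3 -174.1  122.5] rect [ 505.6 -178. ] [57.2 55.5] 87.7 z [ 44.3 131.8]
tumbler top 128 med [ 505.4 -176.7  126.5] rect [ 506.9 -178.7] [52.6 52. ] 89.5 z [123.1 132.8]
glue 167 med [512.2  71.6 125.1] rect [512.9  69.9] [45.5 46.5] 89.0 z [ 68.8 169.2]
glue top 3 med [515.2  72.  180.4] rect [514.5  71.1] [2.3 4.5] 41.9 z [175.9 182. ]
spray 315 med [ 676.4 -358.4  151.7] rect [ 681.4 -366.1] [51.4 47. ] 29.4 z [ 38.8 199.5]
spray top 51 med [ 683.7 -368.9  196.3] rect [ 682.2 -368.3] [24.5 24.2] 87.5 z [190.7 201.2]
pen 368 med [675.8 411.5  93.7] rect [678.3 414.7] [70.4 69. ] 25.4 z [ 40.1 149.1]
pen top 10 med [680.  397.9 151.6] rect [677.1 406.8] [10.5 31.7] 26.4 z [148.7 160. ]
yhandle 131 med [ 651.1 -156.8   51.3] rect [ 662.1 -151.1] [ 44.2 169.7] 2.4 z [40.9 59.2]
yfront 226 med [ 687.5 -157.4   72.2] rect [ 688.6 -155. ] [ 17.2 181.3] 4.4 z [62.7 80.6]
ycard 727 med [ 784.7 -148.6   85.7] rect [ 785.7 -148.5] [ 85.5 114.8] 4.9 z [77.3 94.2]
bhandle 138 med [644.6  75.2  50.6] rect [649.   77.3] [ 40.1 172.3] 2.8 z [38.  58.9]
ytop 3061 med [ 809.7 -147.1   85. ] rect [ 803.6 -147.7] [244.9 191.3] 4.4 z [78.6 92.8]
btop 3030 med [798.7  82.8  84.8] rect [791.6  83.6] [246.1 190.3] 2.4 z [78.6 92.7]
```

View pics/boards.png

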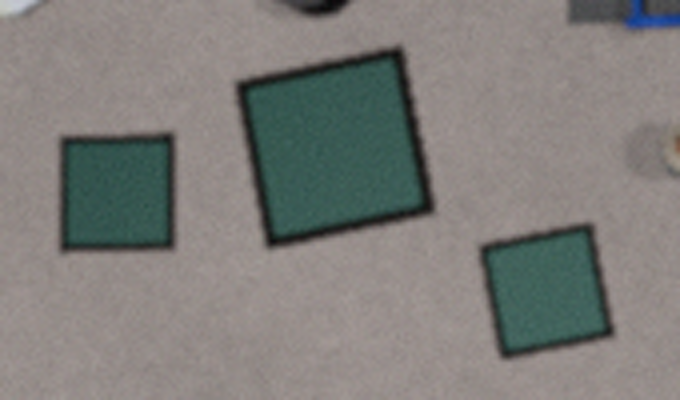

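The 160 mm square measures at (523,401), so the large board at (234,227) is the one; the other two are 108 mm. The crop agrees. I'll move above the tumbler.

Call:
send_rows([
  [0.1, 0.1, 0, 0, 0, 0, 1],
  [0.2, 0.2, 0, 0, 0, 0, 1],
  [0.3, 0.3, 0, 0, 0, 0, 1],
  [0.4, 0.4, 0, 0, 0, 0, 1],
  [0.5, 0.5, 0, 0, 0, 0, 1],
  [0.6, 0.6, 0, 0, 0, 0, 1],
  [0.7, 0.7, 0, 0, 0, 0, 1],
  [0.751, 0.763, 0, 0, 0, 0, 1],
  [0.751, 0.763, 0, 0, 0, 0, 1],
  [0.751, 0.763, 0, 0, 0, 0, 1],
  [0.751, 0.763, 0, 0, 0, 0, 1],
  [0.751, 0.763, 0, 0, 0, 0, 1],
  [0.751, 0.763, -0.05, 0, 0, 0, 1],
  [0.751, 0.763, -0.05, 0, 0, 0, 1],
], squeeze=20)

```text
time_s: 1.85
ee_pos: [504.6, -178.8, 187.6]
ee_rot: [-179.9, 0.2, 13.1]
force: [0.3, 0.5, 0.8]
gripper_width: 91.3
gripper_force: 0.0
```

```bash
python3 - <<'E'
from h import *
f=grab("wrist"); save(f,"w1.png"); W=f["W"]; z=W[...,2]
s=env.state(); print(s["ee_pos"],s["ee_rot"])
for a,b in((115,135),(90,111),(60,90)):
    w=W[(z>a)&(z<b)&(np.hypot(W[...,0]-506,W[...,1]+178)<60)]; 
    if len(w): r=cv2.minEnclosingCircle(w[:,:2].astype(np.float32)); print(a,len(w),r, w.min(0),w.max(0))
E
```

```text
[ 505.60129696 -178.96117373  188.74813923] [-1.79959886e+02  7.30529584e-02  1.30893149e+01]
115 3688 ((507.1359558105469, -177.5515899658203), 29.343210220336914) [ 478.26196605 -206.52613468  115.01022315] [ 536.41898198 -148.34520334  132.23393408]
90 204 ((518.722900390625, -175.08480834960938), 26.958694458007812) [ 512.84715821 -201.39529699   90.08680975] [ 536.71864529 -148.72490936  110.97170267]
60 186 ((518.7449951171875, -175.35276794433594), 26.13022232055664) [ 513.28267485 -200.90558161   60.18457359] [ 536.02118949 -149.79996276   89.94313657]
```

View pics/w1.png

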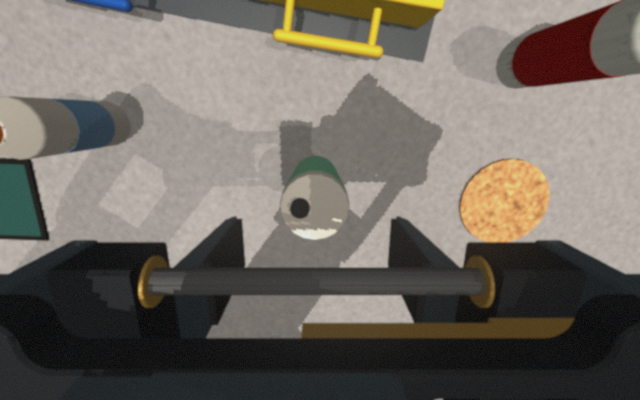

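The wrist view shows the tumbler lid at (315,205), centred between the fingers, with the coaster at (505,200) and the handle bar at (330,45). Next I'll lower and grip.

Call:
send_rows([
  [0.001, 0.002, -0.04, 0, 0, 0, 1],
  [0.001, 0.002, -0.08, 0, 0, 0, 1],
  [0.001, 0.002, -0.12, 0, 0, 0, 1],
  [0.001, 0.002, -0.16, 0, 0, 0, 1],
  [0.001, 0.002, -0.2, 0, 0, 0, 1],
  [0.001, 0.002, -0.24, 0, 0, 0, 1],
  [0.001, 0.002, -0.246, 0, 0, 0, 1],
  [0.001, 0.002, -0.246, 0, 0, 0, 1],
  [0.001, 0.002, -0.246, 0, 0, 0, -1],
  [0.001, 0.002, -0.246, 0, 0, 0, -1],
  [0.001, 0.002, -0.246, 0, 0, 0, -1],
  [0.001, 0.002, -0.246, 0, 0, 0, -1],
  [0.001, 0.002, -0.246, 0, 0, 0, -1],
  [0.001, 0.002, -0.246, 0, 0, 0, -1],
  [0.001, 0.002, -0.246, 0, 0, 0, -1],
  [0.001, 0.002, -0.246, 0, 0, 0, -1],
], squeeze=20)

```text
time_s: 3.9
ee_pos: [507.1, -177.3, 66.2]
ee_rot: [-180.0, -0.0, 13.2]
force: [-1.6, 1.8, 4.5]
gripper_width: 58.8
gripper_force: 20.0
```

```bash
python3 - <<'E'
from h import *
f=grab("wrist"); W=f["W"]; hsv=cv2.cvtColor(f["pixels"],cv2.COLOR_RGB2HSV)
m=(np.hypot(W[...,0]-530,W[...,1]+416)<80)&(hsv[...,1]>110)&(hsv[...,0]<25)
w=W[m];print(len(w)); print(cv2.minAreaRect(w[:,:2].astype(np.float32)) if len(w) else 0)
s=env.state();print(s["ee_pos"],s["gripper_width"],s["gripper_force"])
E
```

```text
6416
((543.9781494140625, -409.2197265625), (76.59508514404297, 105.78823852539062), 9.621553421020508)
[ 507.07435774 -177.26579879   66.18721269] 58.606357913073474 20.000299206585623
```

Gripped at 58.8 mm. I'll lift it and carry it over the coaster.

Call:
send_rows([
  [0, 0, 0.03, 0, 0, 0, -1],
  [0, 0, 0.06, 0, 0, 0, -1],
  [0, 0, 0.08, 0, 0, 0, -1],
  [0.005, -0.05, 0.08, 0, 0, 0, -1],
  [0.012, -0.12, 0.08, 0, 0, 0, -1],
  [0.02, -0.2, 0.08, 0, 0, 0, -1],
  [0.028, -0.28, 0.08, 0, 0, 0, -1],
  [0.036, -0.36, 0.08, 0, 0, 0, -1],
  [0.042, -0.43, 0.08, 0, 0, 0, -1],
  [0.045, -0.46, 0.08, 0, 0, 0, -1],
  [0.047, -0.478, 0.08, 0, 0, 0, -1],
  [0.047, -0.478, 0.08, 0, 0, 0, -1],
  [0.047, -0.478, 0.08, 0, 0, 0, -1],
  [0.047, -0.478, 0.06, 0, 0, 0, -1],
  [0.047, -0.478, 0.04, 0, 0, 0, -1],
  [0.047, -0.478, 0.03, 0, 0, 0, -1],
  [0.047, -0.478, 0.024, 0, 0, 0, -1],
  [0.047, -0.478, 0.024, 0, 0, 0, -1],
])

```text
time_s: 6.2
ee_pos: [530.4, -416.4, 77.7]
ee_rot: [-180.0, 0.0, 13.2]
force: [-0.0, 0.7, -2.4]
gripper_width: 59.2
gripper_force: 20.0
```

```bash
python3 - <<'E'
from h import *
f=grab("wrist"); W=f["W"]; hsv=cv2.cvtColor(f["pixels"],cv2.COLOR_RGB2HSV)
m=(np.hypot(W[...,0]-530,W[...,1]+416)<80)&(hsv[...,1]>110)&(hsv[...,0]<25)&(W[...,2]<15)
w=W[m];print(len(w),w[:,0].max(),w[:,1].min(),w[:,1].max())
s=env.state();print(s["ee_pos"],s["gripper_width"],s["gripper_force"],s["force"])
E
```

```text
5410 583.1055460251933 -467.9713236597844 -360.8899705978061
[ 530.5530621  -416.51360533   78.03130801] 58.8345681939473 19.999854520428926 [ 0.12806039 -0.30457765 -1.95769039]
```

Call:
send_rows([
  [0, 0.002, -0.006, 0, 0, 0, -1],
  [-0.002, 0.004, -0.01, 0, 0, 0, -1],
  [-0.002, 0.004, -0.014, 0, 0, 0, -1],
  [-0.002, 0.004, -0.0145, 0, 0, 0, -1],
  [-0.002, 0.004, -0.0145, 0, 0, 0, -1],
  [-0.002, 0.004, -0.0145, 0, 0, 0, 1],
  [-0.002, 0.004, -0.0145, 0, 0, 0, 1],
  [-0.002, 0.004, -0.0145, 0, 0, 0, 1],
  [-0.002, 0.004, -0.0145, 0, 0, 0, 1],
  [-0.002, 0.004, -0.0145, 0, 0, 0, 1],
  [-0.002, 0.004, -0.0145, 0, 0, 0, 1],
  [-0.002, 0.004, 0.02, 0, 0, 0, 1],
  [-0.002, 0.004, 0.06, 0, 0, 0, 1],
  [-0.002, 0.004, 0.12, 0, 0, 0, 1],
  [-0.002, 0.004, 0.2, 0, 0, 0, 1],
  [-0.002, 0.004, 0.25, 0, 0, 0, 1],
  [-0.002, 0.004, 0.25, 0, 0, 0, 1],
])

```text
time_s: 8.38
ee_pos: [530.6, -415.3, 206.7]
ee_rot: [179.7, -0.2, 13.2]
force: [0.4, -1.1, 0.3]
gripper_width: 91.1
gripper_force: 0.0
```

```bash
python3 - <<'E'
from h import *
f=grab("wrist"); W=f["W"]; z=W[...,2]
w=W[(z>118)&(z<150)&(np.hypot(W[...,0]-530,W[...,1]+415)<60)]
print("tumbler",len(w),cv2.minEnclosingCircle(w[:,:2].astype(np.float32)),np.median(w[:,2]),w[:,2].max())
s=env.state();print(s["ee_pos"],s["ee_rot"],s["gripper_width"])
f=grab("top"); W=f["W"];z=W[...,2]; hsv=cv2.cvtColor(f["pixels"],cv2.COLOR_RGB2HSV)
m=(hsv[...,0]>22)&(hsv[...,0]<35)&(hsv[...,1]>150)&(z>35)&(z<60); m[:183]=0; m[:,:350]=0;m[:,420:]=0;m[200:]=0
w=W[m]; print(len(w),cv2.minAreaRect(w[:,:2].astype(np.float32))); 
save(f,"top1.png",(340,150,480,260),5)
E
```

```text
tumbler 3309 ((529.2695922851562, -414.3175964355469), 29.459726333618164) 129.19475744473598 136.90798084175003
[ 529.74773987 -414.62353439  204.39226047] [ 1.79875053e+02 -9.20204481e-02  1.31658058e+01] 91.40744078674366
94 ((656.012939453125, -158.7413787841797), (98.75955963134766, 33.56304931640625), 89.59364318847656)
```

View pics/top1.png

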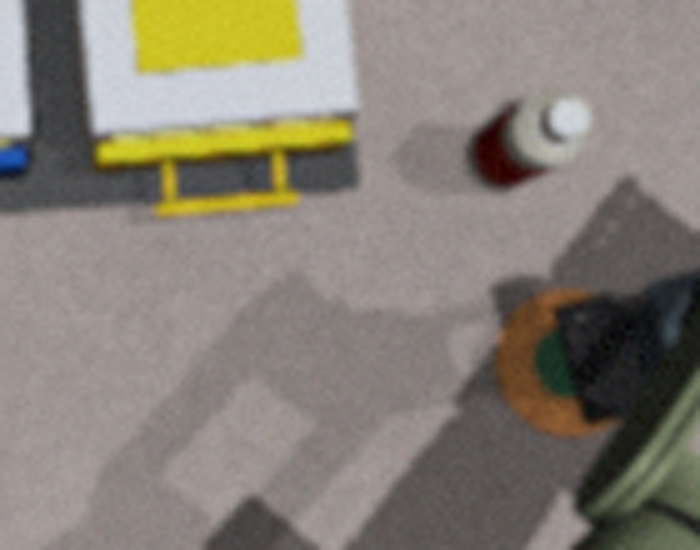

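The tumbler stands on the coaster at (529,-414), within 2 mm of its centre. In the crop the handle bar runs from (157,209) to (298,198). I'll move above it, turning the wrist.

Call:
send_rows([
  [0, 0.05, 0.02, 0, 0, 0.1, 1],
  [0, 0.13, 0.02, 0, 0, 0.25, 1],
  [0, 0.22, 0.02, 0, 0, 0.4, 1],
  [0.02, 0.3, 0.02, 0, 0, 0.55, 1],
  [0.06, 0.38, 0.02, 0, 0, 0.7, 0.5],
  [0.1, 0.45, 0.02, 0, 0, 0.85, 0],
  [0.14, 0.51, 0, 0, 0, 1, -0.45],
  [0.14, 0.513, 0, 0, 0, 1, -0.45],
  [0.14, 0.513, 0, 0, 0, 1, -0.45],
  [0.14, 0.513, 0, 0, 0, 1, -0.45],
  [0.14, 0.513, 0, 0, 0, 1, -0.45],
])

```text
time_s: 9.85
ee_pos: [599.1, -158.9, 203.2]
ee_rot: [180.0, 0.0, 73.1]
force: [0.5, 0.3, -0.1]
gripper_width: 26.0
gripper_force: 0.0
```

Call:
send_rows([
  [0, 0, 0, 0, 0, 0.15, -0.45],
  [0, 0, 0, 0, 0, 0.3, -0.45],
  [0, 0, 0, 0, 0, 0.354, -0.45],
  [0, 0, 0, 0, 0, 0.354, -0.45],
  [0, 0, 0, 0, 0, 0.354, -0.45],
])

```text
time_s: 10.48
ee_pos: [599.4, -158.3, 203.1]
ee_rot: [180.0, 0.0, 94.3]
force: [-0.1, 0.7, 0.1]
gripper_width: 24.9
gripper_force: 0.0
```

```bash
python3 - <<'E'
from h import *
f=grab("wrist"); W=f["W"]; z=W[...,2]; save(f,"w2.png")
s=env.state();print(s["ee_pos"],s["ee_rot"],s["gripper_width"])
hsv=cv2.cvtColor(f["pixels"],cv2.COLOR_RGB2HSV)
y=(hsv[...,0]>20)&(hsv[...,0]<35)&(hsv[...,1]>130)
w=W[y&(z>35)&(z<60)&(W[...,0]<665)]; print("handle",len(w),cv2.minAreaRect(w[:,:2].astype(np.float32)),w.min(0),w.max(0))
w=W[y&(z>64)&(z<78)&(W[...,0]<720)]; print("front",len(w),cv2.minAreaRect(w[:,:2].astype(np.float32)))
E
```

```text
[ 599.38514423 -158.14737723  203.06831899] [1.79987229e+02 3.92012312e-03 9.43424082e+01] 25.003990158218247
handle 947 ((650.7276611328125, -156.27401733398438), (99.76470947265625, 28.488649368286133), 89.99861145019531) [ 636.48435513 -206.15639698   46.47219859] [ 664.97299285 -106.39148271   54.19449496]
front 2154 ((685.9100952148438, -138.06285095214844), (15.11897087097168, 150.1558074951172), 4.353862762451172)
```

View pics/w2.png

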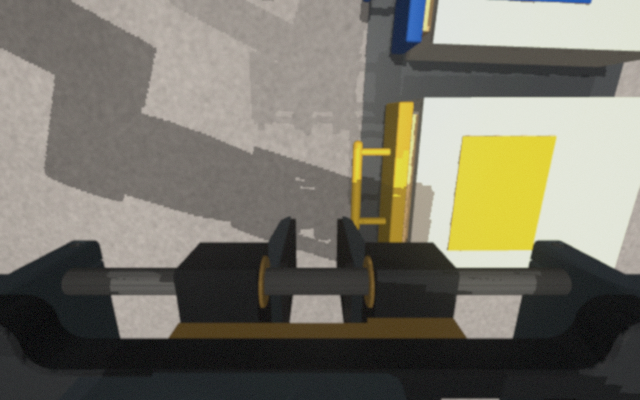

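The wrist view shows the handle bar at x=357 px, rows 143–228. It measures at about (645,-156). I'll descend over it with the fingers 25 mm apart.

Call:
send_rows([
  [0.05, 0.002, 0, 0, 0, 0, -0.45],
  [0.091, 0.004, 0, 0, 0, 0, -0.45],
  [0.091, 0.004, -0.06, 0, 0, 0, -0.45],
  [0.091, 0.004, -0.12, 0, 0, 0, -0.45],
  [0.091, 0.004, -0.18, 0, 0, 0, -0.45],
  [0.091, 0.004, -0.22, 0, 0, 0, -0.45],
  [0.091, 0.004, -0.25, 0, 0, 0, -0.45],
  [0.091, 0.004, -0.28, 0, 0, 0, -0.45],
  [0.091, 0.004, -0.31, 0, 0, 0, -0.45],
  [0.091, 0.004, -0.338, 0, 0, 0, -0.45],
  [0.091, 0.004, -0.338, 0, 0, 0, -0.45],
  [0.091, 0.004, -0.338, 0, 0, 0, -1],
  [0.091, 0.004, -0.338, 0, 0, 0, -1],
  [0.091, 0.004, -0.338, 0, 0, 0, -1],
  [0.091, 0.004, -0.338, 0, 0, 0, -1],
], squeeze=10)

```text
time_s: 12.4
ee_pos: [645.4, -156.0, 34.7]
ee_rot: [179.9, 0.0, 94.4]
force: [-0.7, -0.4, 2.3]
gripper_width: 10.7
gripper_force: 10.0
```

Call:
send_rows([
  [-0.03, -0.002, 0, 0, 0, 0, -1],
  [-0.06, -0.005, 0, 0, 0, 0, -1],
  [-0.1, -0.008, 0, 0, 0, 0, -1],
  [-0.14, -0.011, 0, 0, 0, 0, -1],
  [-0.18, -0.014, 0, 0, 0, 0, -1],
  [-0.22, -0.017, 0, 0, 0, 0, -1],
  [-0.26, -0.02, 0, 0, 0, 0, -1],
  [-0.29, -0.022, 0, 0, 0, 0, -1],
  [-0.31, -0.024, 0, 0, 0, 0, -1],
  [-0.32, -0.025, 0, 0, 0, 0, -1],
  [-0.326, -0.025, 0, 0, 0, 0, -1],
  [-0.331, -0.0255, 0, 0, 0, 0, -1],
  [-0.331, -0.0255, 0, 0, 0, 0, -1],
  [-0.331, -0.0255, 0, 0, 0, 0, -1],
])

```text
time_s: 14.15
ee_pos: [484.3, -168.6, 34.7]
ee_rot: [179.4, 0.1, 94.3]
force: [10.8, 4.1, -0.5]
gripper_width: 10.8
gripper_force: 10.0
```

The force rose at 161 mm of travel, so the drawer is at its stop. I'll release it, rise and look inside.

Call:
send_rows([
  [0.006, 0, 0, 0, 0, 0, -0.45],
  [0.008, 0, 0, 0, 0, 0, -0.45],
  [0.008, 0, 0, 0, 0, 0, -0.45],
  [0.008, 0, 0, 0, 0, 0, -0.45],
  [0.008, 0, 0.04, 0, 0, 0, -0.45],
  [0.008, 0, 0.1, 0, 0, 0, -0.45],
  [0.008, 0, 0.18, 0, 0, 0, -0.45],
  [0.03, -0.01, 0.28, 0, 0, 0, -0.2],
  [0.1, -0.03, 0.36, 0, 0, 0, 0],
  [0.18, -0.05, 0.42, 0, 0, 0, 0],
  [0.22, -0.06, 0.44, 0, 0, 0, 0],
  [0.22, -0.06, 0.44, 0, 0, 0, 0],
  [0.22, -0.06, 0.44, 0, 0, 0, 0],
  [0.22, -0.06, 0.44, 0, 0, 0, 0],
])

```text
time_s: 15.9
ee_pos: [588.2, -198.3, 253.3]
ee_rot: [-179.9, -0.0, 94.4]
force: [-0.5, -0.0, 0.5]
gripper_width: 45.5
gripper_force: 0.0
```

```bash
python3 - <<'E'
from h import *
f=grab("wrist"); W=f["W"]; z=W[...,2]; save(f,"w3.png")
s=env.state();print(s["ee_pos"],s["ee_rot"])
hsv=cv2.cvtColor(f["pixels"],cv2.COLOR_RGB2HSV)
y=(hsv[...,0]>20)&(hsv[...,0]<35)&(hsv[...,1]>130)
w=W[y&(z>35)&(z<60)&(W[...,0]<500)]; print("handle",len(w),w.min(0),w.max(0))
w=W[(z>38)&(z<56)&(W[...,0]>530)&(W[...,0]<690)&(W[...,1]>-222)&(W[...,1]<-95)]; print("in",len(w),cv2.minAreaRect(w[:,:2].astype(np.float32)))
for r in range(120,300,20): print([int(np.nan_to_num(v)) for v in z[r,150:560:20]])
E
```

```text
[ 588.41104006 -198.4050863   253.53506955] [-1.79927622e+02 -3.17786178e-02  9.43965813e+01]
handle 733 [ 476.94225084 -222.59400934   47.74017618] [ 499.77473802 -118.92465366   54.21209908]
in 2460 ((602.8325805664062, -153.82797241210938), (125.7833023071289, 126.753662109375), 4.37092924118042)
[0, -2, 0, -2, 0, 0, 73, 22, 20, 21, 22, 21, 22, 45, 85, 85, 86, 86, 87, 86, 85]
[0, 0, 0, 0, -1, -1, 72, 23, 22, 47, 23, 23, 21, 23, 85, 86, 87, 86, 85, 84, 85]
[0, 0, 0, 0, -2, 0, 72, 23, 40, 48, 48, 49, 20, 21, 86, 85, 85, 86, 85, 84, 85]
[0, -1, 0, 0, 1, 51, 72, 20, 23, 23, 21, 22, 21, 21, 84, 87, 86, 86, 85, 84, 84]
[0, 1, 1, 1, 0, 0, 71, 32, 33, 31, 32, 31, 31, 76, 86, 86, 87, 86, 86, 85, 85]
[0, 0, 0, 0, 0, 0, 261, 0, 0, 0, 0, 260, 0, 85, 86, 85, 85, 83, 85, 85, 83]
[1, 0, 1, 0, 0, 290, 287, 0, 0, 0, 0, 289, 0, 0, 0, 0, 1, 0, 0, 0, 335]
[350, 349, 349, 349, 346, 311, 0, 0, 0, 0, 0, 308, 309, 349, 349, 349, 349, 1, 0, 332, 340]
[356, 356, 355, 356, 348, 348, 348, 348, 348, 348, 349, 348, 349, 352, 355, 355, 356, 355, 348, 349, 349]
```

View pics/w3.png

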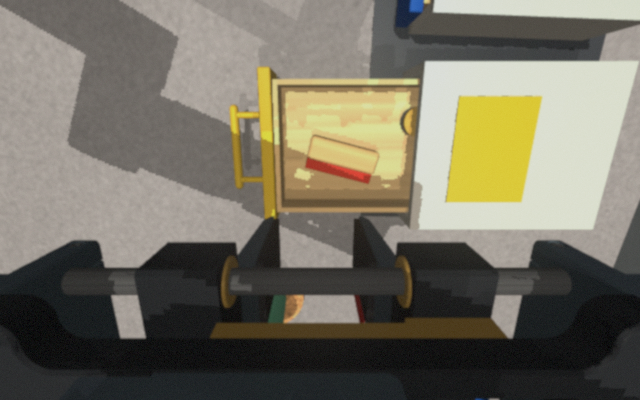

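The drawer is open. The squeegee lies at about (342,158) with its red blade below, the tin is at (408,122), and there is free space around it.

```bash
python3 - <<'E'
from h import *
f=grab("wrist"); W=f["W"]; z=W[...,2]
hsv=cv2.cvtColor(f["pixels"],cv2.COLOR_RGB2HSV)
R=np.zeros(z.shape,bool); R[128:190,296:388]=1
wood=R&(z>43.5)&(z<53)
n,l,st,c=cv2.connectedComponentsWithStats(wood.astype(np.uint8)); k=1+st[1:,4].argmax(); w=W[l==k]
print("wood",len(w),cv2.minAreaRect(w[:,:2].astype(np.float32)),np.median(w,0))
red=R&((hsv[...,0]<6)|(hsv[...,0]>172))&(hsv[...,1]>140)&(z>32)
w2=W[red]; print("red",len(w2),cv2.minAreaRect(w2[:,:2].astype(np.float32)),np.median(w2,0))
a=np.vstack([w,w2]); print("all",cv2.minAreaRect(a[:,:2].astype(np.float32)))
E
```

```text
wood 1617 ((620.6799926757812, -169.017578125), (29.98941421508789, 89.55667877197266), 79.57600402832031) [ 620.19832491 -168.31255859   47.92431108]
red 524 ((616.3282470703125, -191.3912811279297), (11.185452461242676, 85.13897705078125), 79.91395568847656) [ 615.79278977 -191.26932039   39.63707323]
all ((619.4674072265625, -175.60874938964844), (43.392982482910156, 89.55667877197266), 79.57600402832031)
```

Call:
send_rows([
  [0.02, 0.015, 0, 0, 0, 0.16, 0.4],
  [0.04, 0.03, 0, 0, 0, 0.32, 0.4],
  [0.062, 0.046, 0, 0, 0, 0.48, 0.4],
  [0.062, 0.046, 0, 0, 0, 0.64, 0.4],
  [0.062, 0.046, 0, 0, 0, 0.8, 0.4],
  [0.062, 0.046, -0.05, 0, 0, 0.95, 0.4],
  [0.062, 0.046, -0.1, 0, 0, 1, 0.4],
  [0.062, 0.046, -0.1, 0, 0, 1, 0.4],
])

```text
time_s: 17.0
ee_pos: [618.9, -175.2, 201.9]
ee_rot: [-180.0, -0.3, 154.4]
force: [0.2, -0.0, 0.0]
gripper_width: 63.8
gripper_force: 0.0
```

Call:
send_rows([
  [0, 0, -0.03, 0, 0, 0.15, 0.4],
  [0, 0, -0.08, 0, 0, 0.253, 0.4],
  [0, 0, -0.13, 0, 0, 0.253, 0.4],
  [0, 0, -0.18, 0, 0, 0.253, 0.4],
  [0, 0, -0.2, 0, 0, 0.253, 0.4],
  [0, 0, -0.2, 0, 0, 0.253, 0.4],
  [0, 0, -0.2, 0, 0, 0.253, 0.4],
])

```text
time_s: 17.88
ee_pos: [621.4, -175.9, 105.5]
ee_rot: [-180.0, 0.1, 169.6]
force: [0.4, 0.1, 0.4]
gripper_width: 63.7
gripper_force: 0.0
```

```bash
python3 - <<'E'
from h import *
f=grab("wrist"); save(f,"w4.png"); s=env.state();print(s["ee_pos"],s["ee_rot"],s["gripper_width"])
E
```

```text
[ 621.32116224 -175.90975998  105.4256502 ] [-1.79987581e+02  1.46256613e-01  1.69579973e+02] 64.12953199589136
```

View pics/w4.png

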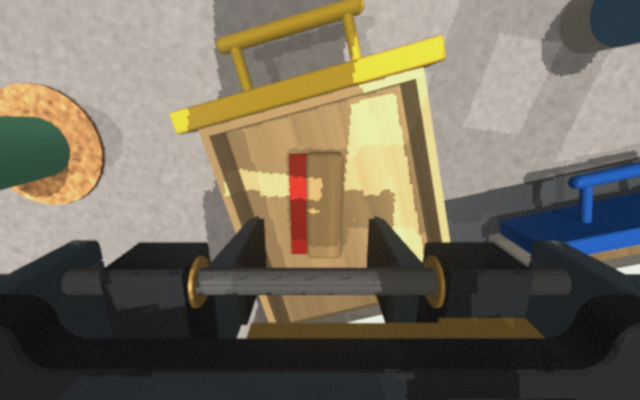

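The squeegee sits at (316,203), aligned between the fingers, and both fingers are inside the drawer walls. I'll descend and grip.

Call:
send_rows([
  [-0.003, 0, -0.03, 0, 0, 0, 0.4],
  [-0.003, 0, -0.06, 0, 0, 0, 0.4],
  [-0.003, 0, -0.09, 0, 0, 0, 0.4],
  [-0.003, 0, -0.12, 0, 0, 0, 0.4],
  [-0.003, 0, -0.14, 0, 0, 0, 0.4],
  [-0.003, 0, -0.155, 0, 0, 0, 0.4],
  [-0.003, 0, -0.161, 0, 0, 0, 0.4],
  [-0.003, 0, -0.161, 0, 0, 0, 0.4],
  [-0.003, 0, -0.161, 0, 0, 0, -1],
  [-0.003, 0, -0.161, 0, 0, 0, -1],
  [-0.003, 0, -0.161, 0, 0, 0, -1],
  [-0.003, 0, -0.161, 0, 0, 0, -1],
  [-0.003, 0, -0.161, 0, 0, 0, -1],
  [-0.003, 0, -0.161, 0, 0, 0, -1],
], squeeze=15)

```text
time_s: 19.68
ee_pos: [619.2, -175.7, 23.9]
ee_rot: [180.0, 0.0, 169.6]
force: [-1.1, -0.0, 4.7]
gripper_width: 43.9
gripper_force: 15.0
```

Call:
send_rows([
  [0, 0, 0.02, 0, 0, 0, -1],
  [0, 0, 0.05, 0, 0, 0, -1],
  [0, 0, 0.1, 0, 0, 0, -1],
  [0, 0, 0.16, 0, 0, 0, -1],
  [0, 0, 0.24, 0, 0, 0, -1],
  [0, 0, 0.32, 0, 0, 0, -1],
  [0, 0, 0.4, 0, 0, 0, -1],
  [0, 0.02, 0.42, 0, 0, 0, -1],
  [-0.01, 0.08, 0.42, 0, 0, 0, -1],
  [-0.02, 0.16, 0.42, 0, 0, 0, -1],
  [-0.03, 0.25, 0.42, 0, 0, 0, -1],
  [-0.05, 0.35, 0.42, 0, 0, 0, -1],
  [-0.06, 0.45, 0.42, 0, 0, 0, -1],
  [-0.08, 0.55, 0.42, 0, 0, 0, -1],
  [-0.09, 0.65, 0.42, 0, 0, 0, -1],
  [-0.1, 0.72, 0.42, 0, 0, 0, -1],
  [-0.1, 0.76, 0.42, 0, 0, 0, -1],
  [-0.1, 0.76, 0.42, 0, 0, 0, -1],
])

```text
time_s: 21.92
ee_pos: [568.6, 205.1, 232.7]
ee_rot: [-179.9, -0.1, 169.7]
force: [-0.2, -0.4, -1.0]
gripper_width: 43.9
gripper_force: 15.0
```

Call:
send_rows([
  [-0.02, 0.08, 0, 0, 0, 0, -1],
  [-0.04, 0.18, 0, 0, 0, 0, -1],
  [-0.07, 0.28, 0, 0, 0, 0, -1],
  [-0.085, 0.36, 0, 0, 0, 0, -1],
  [-0.092, 0.394, 0, 0, 0, 0, -1],
  [-0.092, 0.394, 0, 0, 0, 0, -1],
  [-0.092, 0.394, -0.05, 0, 0, 0, -1],
  [-0.092, 0.394, -0.12, 0, 0, 0, -1],
  [-0.092, 0.394, -0.19, 0, 0, 0, -1],
  [-0.092, 0.394, -0.26, 0, 0, 0, -1],
  [-0.092, 0.394, -0.32, 0, 0, 0, -1],
  [-0.092, 0.394, -0.348, 0, 0, 0, -1],
  [-0.092, 0.394, -0.348, 0, 0, 0, -1],
  [-0.092, 0.394, -0.348, 0, 0, 0, -1],
])

```text
time_s: 23.68
ee_pos: [524.1, 401.4, 61.0]
ee_rot: [179.9, 0.1, 169.6]
force: [0.4, 1.3, -1.2]
gripper_width: 43.8
gripper_force: 15.0
```

```bash
python3 - <<'E'
from h import *
s=env.state();print(s["ee_pos"],s["ee_rot"],s["gripper_width"])
f=grab("wrist"); save(f,"w5.png")
E
```

```text
[524.08179293 401.43505864  60.98735322] [1.79891971e+02 1.09392777e-01 1.69556112e+02] 43.8491743242536
```

View pics/w5.png

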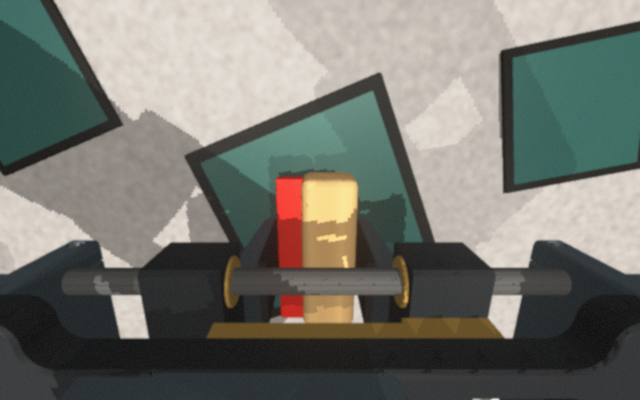

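The squeegee is held level at (316,248), over the largest board. I'll lower it gently.

Call:
send_rows([
  [0, 0, -0.03, 0, 0, 0, -1],
  [0, 0, -0.06, 0, 0, 0, -1],
  [0, 0, -0.08, 0, 0, 0, -1],
  [0, 0, -0.092, 0, 0, 0, -1],
  [0, 0, -0.098, 0, 0, 0, -1],
  [0, 0, -0.102, 0, 0, 0, -1],
  [0, 0, -0.104, 0, 0, 0, -1],
  [0, 0, -0.104, 0, 0, 0, -1],
  [0, 0, -0.104, 0, 0, 0, -1],
])

```text
time_s: 24.85
ee_pos: [523.2, 401.5, 7.9]
ee_rot: [180.0, 0.0, 169.6]
force: [-0.4, -0.4, 1.4]
gripper_width: 43.5
gripper_force: 15.0
```

Call:
send_rows([
  [0, 0, -0.001, 0, 0, 0, -1],
  [0, 0, -0.002, 0, 0, 0, -1],
  [0, 0, -0.002, 0, 0, 0, -1],
  [0, 0, -0.002, 0, 0, 0, -1],
])

```text
time_s: 25.35
ee_pos: [523.2, 401.5, 7.9]
ee_rot: [180.0, 0.0, 169.6]
force: [-1.8, -1.5, 7.4]
gripper_width: 43.9
gripper_force: 15.0
```

Contact: the force rose to 7 N with no further descent. I'll release and retreat.

Call:
send_rows([
  [0, 0, 0, 0, 0, 0, -1],
  [0, 0, 0, 0, 0, 0, 0.6],
  [0, 0, 0, 0, 0, 0, 0.6],
  [0, 0, 0, 0, 0, 0, 0.6],
  [0, 0, 0, 0, 0, 0, 0.6],
  [0, 0, 0, 0, 0, 0, 0.6],
  [0, 0, 0.04, 0, 0, 0, 0.6],
  [0, 0, 0.1, 0, 0, 0, 0.6],
  [0, 0, 0.18, 0, 0, 0, 0.6],
  [0, 0, 0.28, 0, 0, 0, 0.6],
  [0, 0, 0.38, 0, 0, 0, 0.6],
  [0, 0, 0.4, 0, 0, 0, 0.6],
  [0, 0, 0.4, 0, 0, 0, 0.6],
  [0, 0, 0.4, 0, 0, 0, 0.6],
  [0, 0, 0.4, 0, 0, 0, 0.6],
])

```text
time_s: 27.22
ee_pos: [522.3, 400.9, 204.4]
ee_rot: [-179.9, -0.1, 169.6]
force: [0.3, 0.1, 0.5]
gripper_width: 73.0
gripper_force: 0.0
```

```bash
python3 - <<'E'
from h import *
f=grab("wrist"); W=f["W"]; z=W[...,2]
w=W[(z>14)&(z<45)&(np.hypot(W[...,0]-523,W[...,1]-401)<70)]; print("sq",len(w),cv2.minAreaRect(w[:,:2].astype(np.float32)),np.percentile(w[:,2],[2,50,98]))
f=grab("top"); W=f["W"]; z=W[...,2]; hsv=cv2.cvtColor(f["pixels"],cv2.COLOR_RGB2HSV)
w=W[(z>118)&(np.hypot(W[...,0]-530,W[...,1]+415)<50)]; print("tumbler",cv2.minAreaRect(w[:,:2].astype(np.float32)),np.median(w[:,2]))
y=(hsv[...,0]>22)&(hsv[...,0]<35)&(hsv[...,1]>150)&(z>35)&(z<60)&(W[...,0]<510)&(W[...,1]<-80)
print("handle min x",W[y][:,0].min(), "earlier 476.9 (wrist)")
print(env.state()["ee_pos"]); save(f,"top2.png")
E
```

```text
sq 2639 ((522.2965698242188, 401.4566345214844), (44.10153579711914, 89.43444061279297), 79.62108612060547) [22.52870652 31.4284672  33.43288713]
tumbler ((530.1749877929688, -415.7730712890625), (60.168453216552734, 56.041080474853516), 86.39984130859375) 128.35980833133104
handle min x 479.9288648999161 earlier 476.9 (wrist)
[522.62808094 401.0899146  205.1615927 ]
```

View pics/top2.png

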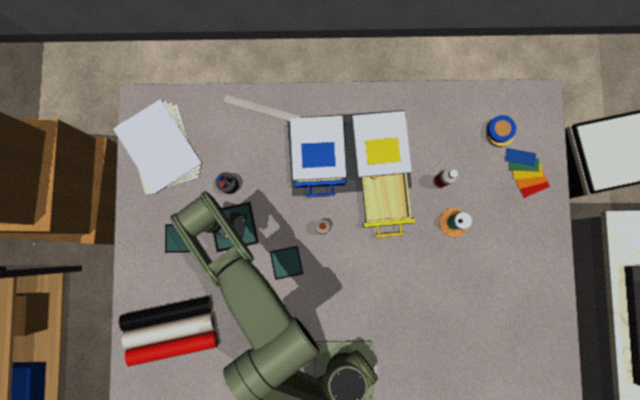

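The squeegee lies flat within 1 mm of the board's centre. The tumbler at (459,222) stands on the coaster, the drawer is open to its stop, and the spray can, pen pot and glue bottle are where they started.

```bash
python3 -c "
from workcell import env
print(env.job_done())"
```

```text
the job is handed in; nothing more can be done
None
```

The job is handed in, though no verdict came back: by the cameras the tumbler stands upright on the coaster about 1 mm off centre, the squeegee lies flat about 1 mm from the centre of the largest board, and the other objects look unmoved; the drawer stopped hard after a 161 mm pull, so I took it as at its stop.

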